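Put the topping jars back on their own boards

ROBOT

A 6-joint arm with a two-finger parallel gripper is mounted at the origin on the work surface. World frame = base frame: x ahead of the robot, y to its left, z up, the work surface at z = 0. Lengths are in m, angles in rad, forces in N, time in s.
With the tool pointing down it reaches from about 0.225 to 0.875 m from the base axis. Payload 3.4 kg.
Tool frame: the origin (TCP) lies where the fingers leave the gripper's body, on its centre line; the fingertips stand 73 mm ahead of it and the grasp point (between the pads) lies 54 mm ahead of it; z points along the fingers, y is the direction in which the jaws open and shut (so a half turn about z gives the same grasp; the last joint's range is limited). The gripper opens to 85 mm and grips with 20 to 120 N. Pads are 22 mm wide; open, the fingers measure 114 mm over their backs; the gripper's body (76 mm by 85 mm) begins 54 mm behind the grasp point. The pads swing forward as they close: fully open they stand 13 mm farther back than shut.
Start: joints at [-1.244, 0.276, 1.505, -0, 1.361, -0.121], TCP at [0.249, -0.518, 0.304] pointing down, gripper open.
Joint ranges: [-2.89, 2.89], [-0.75, 2.08], [0.22, 2.7], [-1.18, 4.32], [0.11, 2.71], [-2.7, 2.7]. Speed limits (rad/s): [2.57, 2.57, 3.14, 3.14, 3.14, 3.14].

INTERFACE

Orientations are given as a unit quaternion [w, x, y, z].
In Python, from rig import manip gives the robot as it stands. The module is installed in compiled form; this text tells all that it offers.
- The arm moves only by the shell command python3 -m jog 'ROWS' [FORCE]. ROWS is JSON, a list that holds one entry, the list of rows, each a list of 7 numbers: the shift along the tool's x, y, z in m, then the turn, a rotation vector about the tool's x, y, z in degrees, then the opening, from 0 (shut) to 1 (fully open). A call has 1 to 8 rows; each row is the pose to reach, as a shift and turn from the pose commanded when the call began, along the tool's axes at that moment; what a row does not reach only later rows make up. A row lasts 1/10 s, in which the tool goes at most 50 mm and 8.59 degrees, less where a joint would pass 70% of its speed; a pose out of reach is approached as far as the arm can. A call with a gripper value outside its range is refused whole. The fingers move at their own pace and stop on an object; FORCE is the grip in N (left out, the last holds). Time passes only in rows, so rows that repeat a pose let the fingers close. It gives the time, the measured TCP pose, the force and the opening at its end, in the units of the state.
- manip.observe(): the state, without advancing time (a new reading comes with each control period).
- manip.get_image(name): name is "scene" or "top"; returns a dict with "image" (384x512x3 uint8, red, green, blue), "camera_matrix" (3x3 intrinsics, pixels), "world_from_camera" (4x4, takes a point from camera to world coordinates). Camera axes: x right, y up, looking along -z (the intrinsics and any distortion apply to the point x, -y, -z); pixel columns grow to the right and rows downward; lengths in m; the calibration is good to about 2 mm. A picture is of the moment at which its call begins. There is no depth.
- manip.close_job(): hands the job in, once; it reports no verdict.
Trained networks look in a picture, given as the dict that the camera call returned (one of the last four; its "shot" number tells which), for a name from the list of things; names that differ only in an ending like _2 or _b are one class to them, and where a whole thing is asked for, a point or a joint stands for the part that bears it (a point fixed in the world has none). Each returns a list of dicts, best first, with "conf" (0 to 1); they miss things now and then, are a little off and sometimes report something else, mostly with a low value. They report only what shows in the picture. A call takes as long as a camera call. They do not tell look-alikes from the thing itself.
- manip.trace(picture, query): "region" (384x512 bool, what is visible of it) and "centre" ([row, column] in pixels, amid what is visible of it).
The state is a dict: "time": time; "joint_pos": joint angles; "joint_velocities": joint speeds; "joint_torque": joint torques, N m; "eef_pos": TCP position; "ee_rot": TCP orientation; "wrist_force": force on the tool from outside, world axes, zero at the start; "torque": the same for the moment, N m; "gripper_width": finger opening in m.
Only numpy, scipy, OpenCV 4.12 (cv2) and the standard library are available. Lean on these libraries where they do the work, as an engineer would, in place of code of your own. Each camera call takes 0.05 s, during which the arm holds its last target.

TASK

On the cookie counter the three topping jars stand on each other's boards. Use the empty cork mat to stand one jar aside while you rearrange them, and bring each jar to the middle of the board that has its own shape (round on round, square on square, oblong on oblong), leaving the mat empty again. Set every jar down upright and gently, never drop or tip one, leave the carton, the cup and the card stand where they are, and let go of everything at the end.

Things in the scene. Friction and masses are not known exactly. Their poses are not given: they have to be found in the camera images.
- round_jar_centre (a point): Centre of a round (cylindrical) jar, 58 mm in diameter: white ceramic with a flat pale wooden lid (fixed on) and a small round knob on top; 84 mm high over all (ceramic 64, lid 8 and 4 mm narrower, knob 12 high and 16 wide), about 0.25 kg. Loose. This point is on its axis, 42 mm above its underside; z is up. At the start it stands on the square board.
- square_jar_centre (a point): Centre of a square jar, 58 x 58 mm in plan, its flat sides facing its own +-x and +-y: white ceramic with a flat pale wooden lid (fixed on) and a small round knob on top; 84 mm high over all (ceramic 64, lid 8 and 4 mm narrower, knob 12 high and 16 wide), about 0.25 kg. Loose. This point is on its axis, 42 mm above its underside; z is up. At the start it stands on the oblong board.
- oblong_jar_centre (a point): Centre of an oblong jar, 84 mm long along its own x and 44 mm wide along its own y (rectangular in plan): white ceramic with a flat pale wooden lid (fixed on) and a small round knob on top; 84 mm high over all (ceramic 64, lid 8 and 4 mm narrower, knob 12 high and 16 wide), about 0.25 kg. Loose. This point is on its axis, 42 mm above its underside; z is up. At the start it stands on the round board.
- round_board_top (a point): Centre of the top face of a round board, 104 mm in diameter, flat dark wood, 12 mm thick, no rim, fixed to the counter: the place of the round jar. Its top is 12 mm above the counter; z is up.
- square_board_top (a point): Centre of the top face of a square board, 96 x 96 mm, flat dark wood, 12 mm thick, no rim, fixed to the counter: the place of the square jar. Its top is 12 mm above the counter; z is up.
- oblong_board_top (a point): Centre of the top face of an oblong board, 116 mm along its own x and 78 mm along its own y, flat dark wood, 12 mm thick, no rim, fixed to the counter: the place of the oblong jar. Its top is 12 mm above the counter; z is up.
- cork_mat_top (a point): Centre of the top face of a round cork mat, 110 mm in diameter, 5 mm thick, fixed to the counter, empty at the start: the free spot. z is up.
- carton_centre (a point): Bystander: small white paper cake carton, about 92 x 72 mm and 81 mm high, loose; this point is 40 mm above its underside.
- cup_centre (a point): Bystander: brown cardboard-coloured open cup, 74 mm wide at the rim, 85 mm high, loose; this point is 42.5 mm above its underside.
- card_stand_centre (a point): Bystander: blank white card (60 mm wide, 3 mm thick) upright in a wooden foot 30 x 75 mm, 69 mm high in all, loose; this point is 34 mm above its underside.
There are look-alikes about, which are no part of the job. Leave any purple or turquoise look-alike of the part that bears round_jar_centre alone.

How it is judged:
By the outcome, as a careful person would: the job done as asked, in the order asked, and still so for the second after the job is handed in, with the robot touching nothing.
It also fails if it takes over 112 s, if anything falls off the work surface, if the arm or the gripper's body presses on something with over 40 N, if the wrist force passes 120 N, or if a joint passes its speed limit or range.

## Working session

There is one attempt and no reset: what is moved stays moved. The work goes in short steps, Python scripts to look and compute and a shell command to move; the robot and the scene stay as the last step left them, time stands still between calls to the robot, and variables do not carry over. Pictures are saved under pics/ and viewed, and the job is handed in when it is done.

```bash
mkdir -p pics; ls
cat > h.py <<'E'
import numpy as np, cv2, pickle
from rig import manip
def shot(name,fn):
    p=manip.get_image(name); cv2.imwrite('pics/'+fn+'.png',p['image'][:,:,::-1]); pickle.dump(p,open('pics/'+fn+'.pkl','wb')); return p
def ray(p,rc,z):
    K=p['camera_matrix'];T=p['world_from_camera']
    d=np.linalg.inv(K)@np.array([rc[1],rc[0],1.]);d=np.array([d[0],-d[1],-d[2]])
    D=T[:3,:3]@d;o=T[:3,3];return o+D*(z-o[2])/D[2]
def proj(p,X):
    K=p['camera_matrix'];T=p['world_from_camera']
    c=T[:3,:3].T@(np.array(X)-T[:3,3]);q=K@np.array([c[0],-c[1],-c[2]]);return q[1]/q[2],q[0]/q[2]
E
python3 - <<'E'
from h import *
for n in('top','scene'):
    p=shot(n,n+'0');print(n,p.keys(),p['camera_matrix'].round(1).tolist(),p['world_from_camera'].round(3).tolist())
    cv2.imwrite('pics/%s0b.png'%n,cv2.resize(p['image'][:,:,::-1],(800,600)))
print(manip.observe())
E
```

```text
pics
top dict_keys(['image', 'camera_matrix', 'world_from_camera', 'shot']) [[460.0, 0.0, 259.2], [0.0, 460.0, 187.9], [0.0, 0.0, 1.0]] [[-0.003, 0.989, -0.15, 0.384], [-1.0, -0.001, 0.012, -0.016], [0.012, 0.15, 0.989, 1.35], [0.0, 0.0, 0.0, 1.0]]
scene dict_keys(['image', 'camera_matrix', 'world_from_camera', 'shot']) [[374.1, 0.0, 255.7], [0.0, 374.1, 187.7], [0.0, 0.0, 1.0]] [[-0.109, -0.724, 0.682, 1.28], [0.994, -0.081, 0.074, 0.044], [0.002, 0.686, 0.728, 0.836], [0.0, 0.0, 0.0, 1.0]]
{'time': 0.1, 'joint_pos': array([-1.24400827e+00,  2.76523478e-01,  1.50599572e+00,  3.07808522e-05,
        1.36069689e+00, -1.20978140e-01]), 'joint_velocities': array([-0.00163111, -0.00231833, -0.00374304,  0.00014959,  0.00189068,
        0.0009882 ]), 'joint_torque': array([ 1.18359676e-03, -4.17699194e+01, -2.46404868e+01, -7.53507175e-05,
        5.86877373e-03, -1.20440558e-05]), 'eef_pos': array([ 0.24885045, -0.51797712,  0.30313514]), 'ee_rot': array([-8.08968321e-04,  9.75043081e-01,  2.22014260e-01, -6.84125287e-05]), 'wrist_force': array([-0.2612522 ,  0.08998821,  0.2820085 ]), 'torque': array([-0.01603548,  0.03103457,  0.02444549]), 'gripper_width': 0.0856401073123461}
```

View pics/top0b.png

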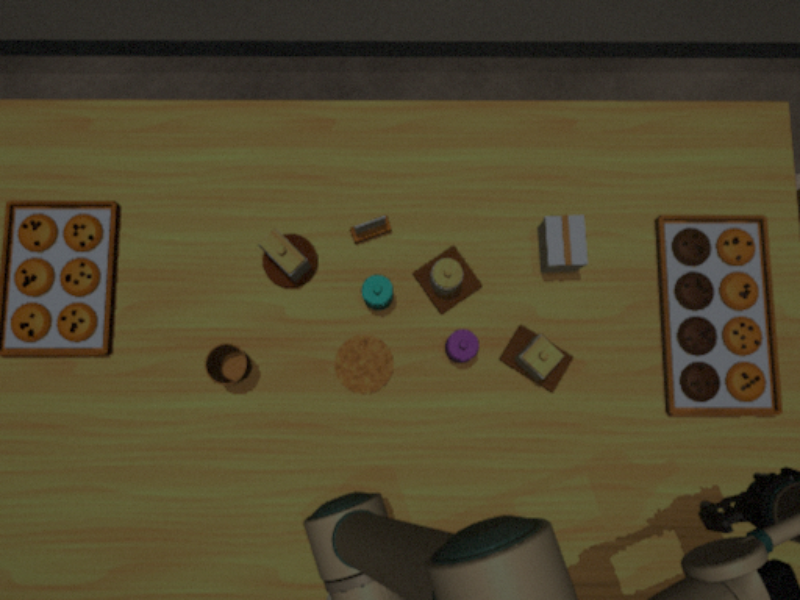

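View pics/scene0b.png

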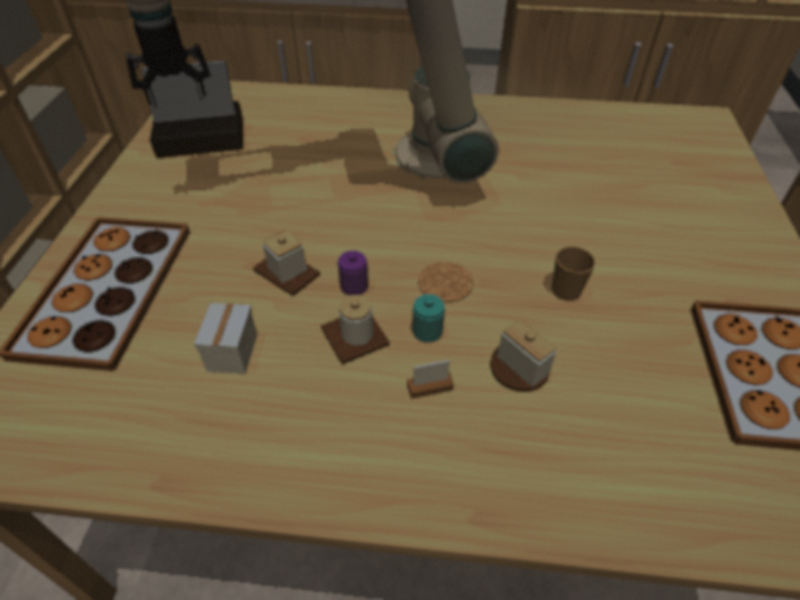

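The top view, in 800x600 px:
- **Round board:** (290,260), carrying the oblong jar.
- **Square board:** (447,280), carrying the round jar.
- **Oblong board:** (537,357), carrying the square jar.
- **Mat:** (364,363), empty.
- **Bystanders:** cup (229,364), card (371,228), carton (563,243).

Candidates for the round jar:
- White/wood jar at (447,275), which is the right one because it is white and stands on the square board.
- Turquoise look-alike at (377,292).
- Purple look-alike at (462,345).

Run:
```python
from h import *
res={}
for n in('top','scene'):
    p=shot(n,n+'1')
    for q in ['round_jar_centre','square_jar_centre','oblong_jar_centre','round_board_top','square_board_top','oblong_board_top','cork_mat_top','carton_centre','cup_centre','card_stand_centre']:
        r=manip.trace(p,q)
        res[n,q]=r
        for d in r[:4]:
            ys,xs=np.nonzero(d['region']); 
            print(n,q,round(d['conf'],2),np.round(d['centre'],1),d['region'].sum(),ray(p,d['centre'],.06).round(3)[:2])
pickle.dump(res,open('tr1.pkl','wb'))
im=cv2.imread('pics/top1.png')[140:255,145:380]
cv2.imwrite('pics/crop1.png',cv2.convertScaleAbs(cv2.resize(im,None,fx=3.4,fy=3.4,interpolation=cv2.INTER_CUBIC),alpha=1.7))
```

```text
top round_jar_centre 0.93 [184.4 241. ] 363 [0.591 0.02 ]
top round_jar_centre 0.89 [177.1 283.4] 416 [ 0.612 -0.101]
top round_jar_centre 0.73 [218.5 295.2] 282 [ 0.494 -0.133]
top round_jar_centre 0.2 [188.7 281.5] 612 [ 0.578 -0.095]
top square_jar_centre 0.81 [229.6 344.6] 489 [ 0.462 -0.271]
top round_board_top 0.85 [175.6 195.3] 506 [0.616 0.15 ]
top round_board_top 0.2 [231.3 147.4] 558 [0.459 0.28 ]
top square_board_top 0.98 [184.  290.7] 676 [ 0.592 -0.122]
top square_board_top 0.65 [163.  182.8] 449 [0.653 0.186]
top oblong_board_top 0.57 [234.9 334.4] 561 [ 0.447 -0.242]
top cork_mat_top 0.71 [229.  233.4] 1127 [0.465 0.04 ]
top cork_mat_top 0.19 [227.6 345.6] 476 [ 0.468 -0.274]
top carton_centre 0.8 [156.1 360.7] 1054 [ 0.673 -0.324]
top cup_centre 0.7 [231.6 147.8] 657 [0.458 0.279]
top card_stand_centre 0.65 [146.4 238.1] 276 [0.702 0.028]
scene round_jar_centre 0.67 [204.2 271.2] 540 [0.611 0.015]
scene round_jar_centre 0.59 [204.1 225.9] 591 [ 0.624 -0.109]
scene round_jar_centre 0.58 [171.1 226.3] 491 [ 0.496 -0.129]
scene round_jar_centre 0.56 [172.8 364.5] 695 [0.458 0.279]
scene square_jar_centre 0.86 [166.  182.2] 642 [ 0.489 -0.264]
scene oblong_jar_centre 0.92 [225.3 335.3] 946 [0.665 0.186]
scene round_board_top 0.59 [242.1 324.6] 398 [0.721 0.158]
scene round_board_top 0.22 [178.4 181.9] 401 [ 0.541 -0.252]
scene square_board_top 0.18 [242.3 274.7] 557 [0.735 0.033]
scene oblong_board_top 0.75 [174.8 184.6] 351 [ 0.525 -0.248]
scene cork_mat_top 0.66 [178.1 283.9] 662 [0.506 0.043]
scene cork_mat_top 0.22 [174.1 183.5] 408 [ 0.523 -0.252]
scene cup_centre 0.6 [172.7 365.8] 761 [0.457 0.283]
scene card_stand_centre 0.6 [239.3 274.5] 504 [0.726 0.032]
scene card_stand_centre 0.41 [220.3 222.4] 591 [ 0.681 -0.109]
```

View pics/crop1.png

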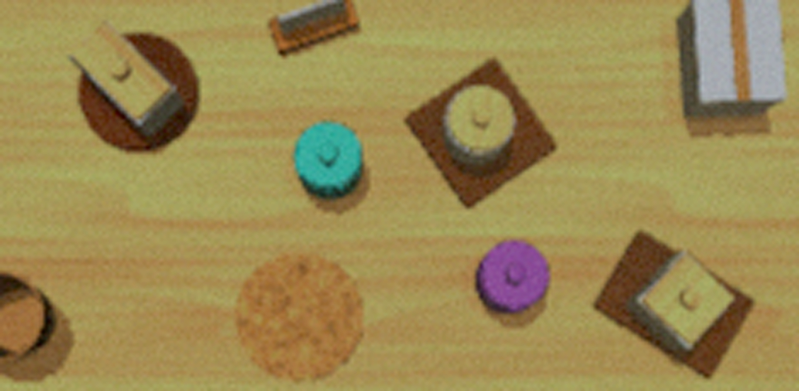

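```bash
cat > fit.py <<'E'
from h import *
from scipy.optimize import minimize
S=8
def circ(r,n=32):
    a=np.arange(n)*2*np.pi/n;return np.c_[r*np.cos(a),r*np.sin(a)]
def rect(a,b): return np.array([[a,b],[-a,b],[-a,-b],[a,-b]])/2
SH={'rj':circ(.029),'sj':rect(.058,.058),'oj':rect(.084,.044),'rb':circ(.052),'sb':rect(.096,.096),'ob':rect(.116,.078),'mat':circ(.055)}
def place(s,x,y,t,z):
    c,si=np.cos(t),np.sin(t);q=s@np.array([[c,si],[-si,c]])+[x,y];return np.c_[q,np.full(len(q),z)]
def px(p,P):
    K=p['camera_matrix'];T=p['world_from_camera'];c=(P-T[:3,3])@T[:3,:3]
    return np.c_[K[0,0]*c[:,0]/-c[:,2]+K[0,2],K[1,1]*-c[:,1]/-c[:,2]+K[1,2]]
def fill(L,pts,off,v):
    q=((pts-off+.5)*S*16).round().astype(np.int32)-8*1
    cv2.fillConvexPoly(L,cv2.convexHull(q.reshape(-1,1,2)),v,shift=4)
def prism(L,p,off,s,x,y,t,z0,z1,vs,vt,faces):
    a=place(s,x,y,t,z0);b=place(s,x,y,t,z1);A=px(p,a);B=px(p,b)
    if faces:
        n=len(s);o=p['world_from_camera'][:3,3]
        for i in range(n):
            j=(i+1)%n;e=a[j]-a[i];nrm=np.array([e[1],-e[0],0])
            if nrm@(a[i]-[x,y,z0])<0:nrm=-nrm
            if nrm@(o-a[i])>0: fill(L,np.r_[A[[i,j]],B[[i,j]]],off,vs+i)
    else: fill(L,np.r_[A,B],off,vs)
    fill(L,B,off,vt)
def render(p,off,shape,items):
    L=np.zeros((shape[0]*S,shape[1]*S),np.uint8)
    v=1
    for (k,x,y,t,z0) in items:
        s=SH[k];jar=k[1]=='j'
        if jar:
            prism(L,p,off,s,x,y,t,z0,z0+.064,v,v+4,len(s)==4)
            # lid: 4mm narrower
            l=s*(1-.004/np.ptp(s,0))
            prism(L,p,off,l,x,y,t,z0+.064,z0+.072,v+5,v+6,False)
        else: prism(L,p,off,s,x,y,t,z0,.012 if k!='mat' else .005,v,v+4,False)
        v+=8
    return L,v
def down(L,v,shape):
    W=np.stack([((L==i).astype(np.float32)) for i in np.unique(L)],-1)
    return W.reshape(shape[0],S,shape[1],S,-1).mean((1,3)).reshape(shape[0]*shape[1],-1)
def cost(views,items_fn,th):
    c=0
    for p,off,im,mask in views:
        L,v=render(p,off,mask.shape,items_fn(th)); W=down(L,v,mask.shape)[mask.ravel()]
        I=im[mask];sol=np.linalg.lstsq(W.T@W+1e-3*np.eye(W.shape[1]),W.T@I,rcond=None)[0]
        c+=np.abs(I-W@sol).clip(0,40).sum()
    return c
def setup(pics,items,dil=6):
    V=[]
    for p in pics:
        P=np.concatenate([np.r_[px(p,place(SH[k]*1.15,x,y,t,z)),px(p,place(SH[k]*1.1,x,y,t,z+(.075 if k[1]=='j' else .01)))] for k,x,y,t,z in items])
        lo=np.floor(P.min(0)).astype(int)-3;hi=np.ceil(P.max(0)).astype(int)+4
        sh=(hi[1]-lo[1],hi[0]-lo[0])
        M=np.zeros((sh[0]*S,sh[1]*S),np.uint8)
        L,_=render(p,lo,sh,items)
        m=cv2.resize((L>0).astype(np.uint8),(sh[1],sh[0]),interpolation=cv2.INTER_AREA)>0
        m=cv2.dilate(m.astype(np.uint8),np.ones((dil,dil)))>0
        V.append((p,lo,cv2.GaussianBlur(p['image'],(3,3),.6)[lo[1]:hi[1],lo[0]:hi[0]].astype(float),m))
    return V
def fit(pics,items,freeyaw=True,dil=7):
    th0=np.array([i[1:4] for i in items]).ravel()
    f=lambda th:[(it[0],*th[3*i:3*i+3],it[4]) for i,it in enumerate(items)]
    V=setup(pics,items,dil)
    sc=np.tile([.006,.006,.12],len(items))
    th=th0
    for k in range(3):
        sim=np.vstack([th]+[th+sc*np.eye(len(th))[i]*(1 if k%2==0 else -1) for i in range(len(th))])
        r=minimize(lambda t:cost(V,f,t),th,method='Nelder-Mead',options=dict(initial_simplex=sim,maxiter=350,xatol=1e-4,fatol=1));th=r.x;sc=sc/2
    return th.reshape(-1,3),r.fun,f(th)
def overlay(p,items,fn,z=4):
    im=cv2.resize(p['image'][:,:,::-1],None,fx=z,fy=z,interpolation=cv2.INTER_CUBIC);im=cv2.convertScaleAbs(im,alpha=1.6)
    P=[]
    for k,x,y,t,z0 in items:
        hs=[z0,z0+.064] if k[1]=='j' else [.012 if k!='mat' else .005]
        for h in hs:
            q=px(p,place(SH[k],x,y,t,h));P.append(q);cv2.polylines(im,[((q+.5)*z).astype(int)],True,(0,0,255),1)
    P=np.concatenate(P);lo=((P.min(0)-10)*z).astype(int);hi=((P.max(0)+10)*z).astype(int)
    return im[lo[1]:hi[1],lo[0]:hi[0]]
E
cat > r1.py <<'E'
from fit import *
ps=[pickle.load(open('pics/%s1.pkl'%n,'rb')) for n in('top','scene')]
init={'A':[('rb',.645,.16,0,0),('oj',.645,.165,-.8,.012)],
'B':[('sb',.60,-.107,.6,0),('rj',.605,-.107,0,.012)],
'C':[('ob',.465,-.255,-.55,0),('sj',.47,-.262,.6,.012)],'D':[('mat',.466,.04,0,0)]}
def guess(p,rc,z): return ray(p,rc,z)[:2]
s=512/800
for k,(c,yaw) in {'A':((290,260),0),'B':((447,280),.8),'C':((537,357),-.5),'D':((364,363),0)}.items():
    g=guess(ps[0],(c[1]*s,c[0]*s),.012);o=init[k]
    print(k,g.round(3));o[0]=(o[0][0],*g,o[0][3],o[0][4])
    if len(o)>1:o[1]=(o[1][0],*g,o[1][3],o[1][4])
out={};tiles=[]
for k,items in init.items():
    best=None
    for jy in ([-.8,.8] if k=='A' else [0] if k=='D' else [.5,.9] ):
      for by in ([-.6,.6] if k=='C' else [.5,.9] if k=='B' else [0]):
        it=[(i[0],i[1],i[2],(by if n==0 else jy),i[4]) for n,i in enumerate(items)]
        r=fit(ps,it)
        if best is None or r[1]<best[1]:best=r
    one=[fit([q],best[2])[0].round(4).tolist() for q in ps]
    print(k,best[1],best[0].round(4).tolist(),'top only',one[0],'scene only',one[1]);out[k]=best[2]
    for q in ps: tiles.append(overlay(q,best[2],''))
pickle.dump(out,open('fit1.pkl','wb'))
H=290;W=198
can=np.zeros((2*H,4*W,3),np.uint8)
for i,t in enumerate(tiles):
    f=min(H/t.shape[0],W/t.shape[1]);t=cv2.resize(t,None,fx=f,fy=f);r,c=i//4,i%4;can[r*H:r*H+t.shape[0],c*W:c*W+t.shape[1]]=t
cv2.imwrite('pics/ov1.png',can)
E
time python3 r1.py
```

```text
A [0.653 0.185]
B [ 0.614 -0.112]
C [ 0.468 -0.278]
D [0.458 0.044]
A 45570.18772816859 [[0.6526, 0.1865, 0.0075], [0.6559, 0.1905, 0.7927]] top only [[0.6516, 0.1855, 0.0416], [0.6567, 0.1905, 0.7863]] scene only [[0.6572, 0.1861, -0.034], [0.6549, 0.1909, 0.7655]]
B 49282.467733318495 [[0.6158, -0.1113, 0.602], [0.6151, -0.1063, 0.9894]] top only [[0.6158, -0.1118, 0.5948], [0.6154, -0.1066, 1.0336]] scene only [[0.6175, -0.1102, 0.5978], [0.6132, -0.1063, 0.9744]]
C 34144.801821481335 [[0.4679, -0.2741, -2.139], [0.4668, -0.2729, 0.7938]] top only [[0.4667, -0.2755, -2.1347], [0.4666, -0.2726, 0.8061]] scene only [[0.4708, -0.2738, -2.1332], [0.466, -0.2734, 0.7945]]
D 33051.64315335048 [[0.4573, 0.0454, 0.0188]] top only [[0.4569, 0.0449, 0.019]] scene only [[0.4593, 0.0456, 0.0183]]
real	3m42.798s
user	3m31.003s
sys	0m12.323s
```

View pics/ov1.png

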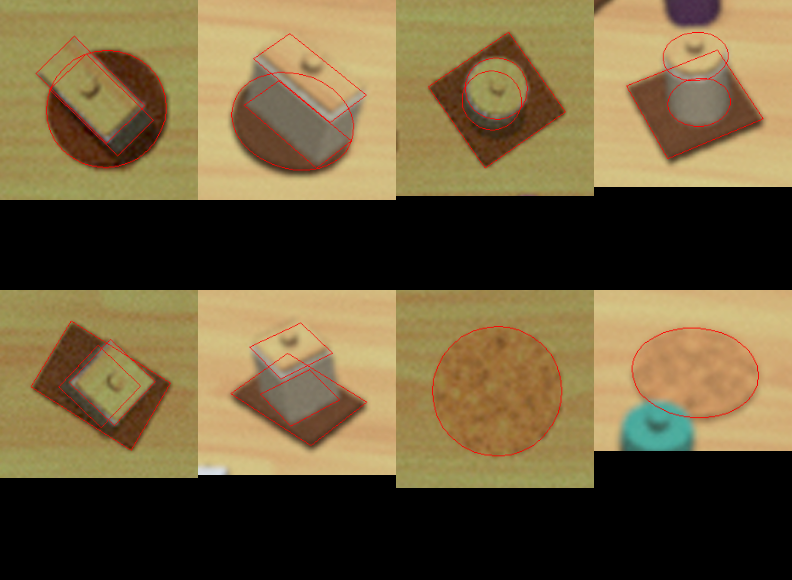

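The two-view fits agree to about 2 mm and the overlays sit on the edges. The chosen round jar is the white one with the wooden lid, at (480,120) in the crop, and the purple and turquoise jars are ruled out.

Plan, starting by freeing the square board:
1. Round jar to the mat.
2. Square jar to the square board.
3. Oblong jar to the oblong board.
4. Round jar to the round board.

```bash
cat > go.py <<'E'
import sys
from h import *
from scipy.spatial.transform import Rotation as R
def st():
    o=manip.observe();w,x,y,z=o['ee_rot'];r=R.from_quat([x,y,z,w]);return o,r
def show():
    o,r=st();X=r.as_matrix()[:,0];Z=r.as_matrix()[:,2]
    print('t %.2f pos %s phi %.2f tilt %s F %s w %.4f'%(o['time'],o['eef_pos'].round(4),np.degrees(np.arctan2(X[1],X[0])),Z[:2].round(4),o['wrist_force'].round(2),o['gripper_width']),'j6 %.2f'%o['joint_pos'][5])
show()
if len(sys.argv)>4:
    x,y,z,phi=map(float,sys.argv[1:5]);o,r=st()
    sh=r.inv().apply(np.array([x,y,z])-o['eef_pos'])
    tgt=R.from_euler('z',phi,degrees=True)*R.from_matrix(np.diag([1,-1,-1.]))
    print('shift',sh.round(4),'rot',np.degrees((r.inv()*tgt).as_rotvec()).round(2))
E
python3 go.py .615 -.106 .22 25.7
```

```text
t 1.20 pos [ 0.249  -0.5184  0.3039] phi 25.66 tilt [ 0.     -0.0001] F [ 0.44  0.43 -0.04] w 0.0855 j6 -0.12
shift [ 0.5085 -0.2132  0.0839] rot [ 0.01  0.   -0.04]
```

```bash
python3 -m jog '[[[0.04,-0.017,0,0,0,0,1],[0.08,-0.034,0,0,0,0,1],[0.12,-0.05,0.005,0,0,0,1],[0.16,-0.067,0.01,0,0,0,1],[0.2,-0.084,0.015,0,0,0,1],[0.24,-0.1,0.02,0,0,0,1],[0.28,-0.117,0.03,0,0,0,1],[0.32,-0.134,0.035,0,0,0,1]]]' 30; python3 go.py .615 -.106 .22 25.7
```

```text
time: 2.0
eef_pos: [0.4802, -0.2574, 0.2684]
ee_rot: [-0.0, 0.975, 0.222, -0.0]
wrist_force: [0.1, -0.3, -0.1]
gripper_width: 0.0856
t 2.00 pos [ 0.4802 -0.2574  0.2684] phi 25.65 tilt [-0.0003  0.0001] F [ 0.1  -0.26 -0.12] w 0.0856 j6 0.50
shift [ 0.1871 -0.0781  0.0484] rot [-0.01  0.02 -0.05]
```

```bash
python3 -m jog '[[[0.04,-0.017,0.01,0,0,0,1],[0.08,-0.034,0.02,0,0,0,1],[0.12,-0.05,0.03,0,0,0,1],[0.16,-0.067,0.04,0,0,0,1],[0.18,-0.075,0.048,0,0,0,1],[0.187,-0.078,0.048,0,0,0,1],[0.187,-0.078,0.048,0,0,0,1]]]' 30; python3 go.py .615 -.106 .111 25.7
```

```text
time: 2.7
eef_pos: [0.6145, -0.1072, 0.2207]
ee_rot: [0.0, 0.975, 0.223, -0.0]
wrist_force: [-0.2, -0.5, 0.3]
gripper_width: 0.0854
t 2.70 pos [ 0.6145 -0.1072  0.2207] phi 25.75 tilt [-0.0006 -0.0003] F [-0.17 -0.47  0.29] w 0.0854 j6 0.84
shift [ 0.0011 -0.0009  0.1097] rot [0.   0.04 0.05]
```

```bash
python3 -m jog '[[[0.001,-0.001,0.02,0,0,0,1],[0.001,-0.001,0.05,0,0,0,1],[0.001,-0.001,0.07,0,0,0,1],[0.001,-0.001,0.085,0,0,0,1],[0.001,-0.001,0.1,0,0,0,1],[0.001,-0.001,0.107,0,0,0,1],[0.001,-0.001,0.11,0,0,0,1],[0.001,-0.001,0.11,0,0,0,1]]]' 30; python3 go.py .615 -.106 .111 25.7
python3 - <<'E'
from h import *
p=shot('scene','s2');cv2.imwrite('pics/s2c.png',cv2.resize(p['image'][120:280,140:340,::-1],(800,640))[:600])
E
```

```text
time: 3.5
eef_pos: [0.6145, -0.1072, 0.1113]
ee_rot: [0.0, 0.975, 0.222, 0.0]
wrist_force: [-0.6, -0.2, 0.2]
gripper_width: 0.0854
t 3.50 pos [ 0.6145 -0.1072  0.1113] phi 25.61 tilt [ 0.0003 -0.0004] F [-0.55 -0.22  0.23] w 0.0854 j6 0.84
shift [ 0.001  -0.0008  0.0003] rot [ 0.03 -0.01 -0.09]
```

View pics/s2c.png

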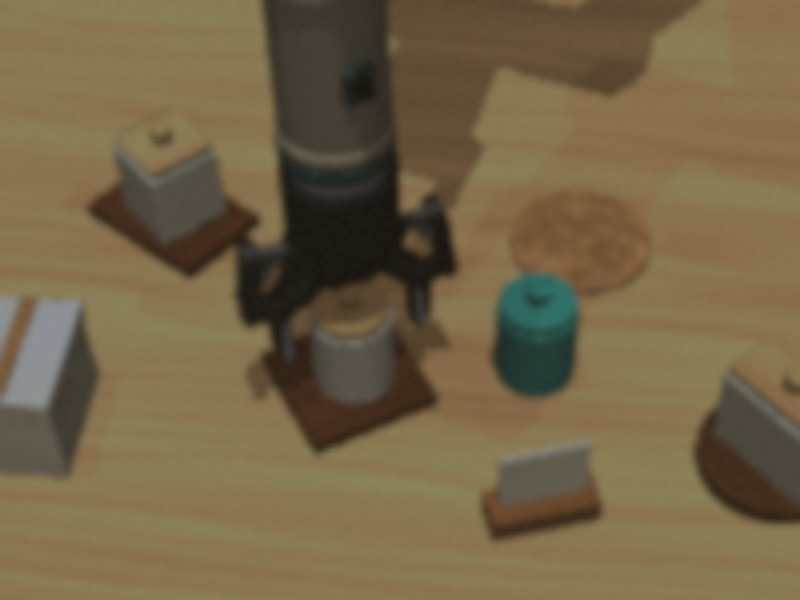

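The jar stands between the open fingers, at about (350,350) in the crop. Closing.

```bash
python3 -m jog '[[[0,0,0,0,0,0,0.85],[0,0,0,0,0,0,0.75],[0,0,0,0,0,0,0.65],[0,0,0,0,0,0,0.5],[0,0,0,0,0,0,0.4],[0,0,0,0,0,0,0.4],[0,0,0,0,0,0,0.4],[0,0,0,0,0,0,0.4]]]' 30; python3 go.py
```

```text
time: 4.35
eef_pos: [0.6151, -0.1066, 0.1117]
ee_rot: [0.001, 0.975, 0.222, 0.001]
wrist_force: [-0.5, -0.8, 5.7]
gripper_width: 0.0574
t 4.35 pos [ 0.6151 -0.1066  0.1117] phi 25.67 tilt [ 0.0015 -0.0007] F [-0.49 -0.82  5.66] w 0.0574 j6 0.84
```

```bash
python3 -m jog '[[[0,0,-0.003,0,0,0,0.4],[0,0,-0.01,0,0,0,0.4],[0,0,-0.02,0,0,0,0.4],[0,0,-0.03,0,0,0,0.4],[0,0,-0.03,0,0,0,0.4]]]' 40; python3 go.py .457 .045 .22 25.7
```

```text
time: 4.85
eef_pos: [0.6157, -0.1067, 0.1429]
ee_rot: [0.001, 0.975, 0.222, 0.002]
wrist_force: [0.3, -0.1, -3.0]
gripper_width: 0.0574
t 4.85 pos [ 0.6157 -0.1067  0.1429] phi 25.66 tilt [ 0.0036 -0.0011] F [ 0.32 -0.06 -3.02] w 0.0574 j6 0.84
shift [-0.0772 -0.2052 -0.0779] rot [ 0.15 -0.16 -0.04]
```

```bash
python3 -m jog '[[[0,0,-0.02,0,0,0,0.4],[0,0,-0.04,0,0,0,0.4],[0,0,-0.06,0,0,0,0.4],[-0.005,-0.015,-0.075,0,0,0,0.4],[-0.015,-0.04,-0.078,0,0,0,0.4],[-0.027,-0.07,-0.078,0,0,0,0.4],[-0.037,-0.1,-0.078,0,0,0,0.4],[-0.048,-0.13,-0.078,0,0,0,0.4]]]' ; python3 go.py .457 .045 .22 25.7
```

```text
time: 5.65
eef_pos: [0.5128, -0.0084, 0.2188]
ee_rot: [-0.0, 0.975, 0.222, -0.0]
wrist_force: [0.4, 0.4, -3.4]
gripper_width: 0.0572
t 5.65 pos [ 0.5128 -0.0084  0.2188] phi 25.64 tilt [-0.0012  0.0007] F [ 0.44  0.44 -3.38] w 0.0572 j6 0.97
shift [-0.0271 -0.0723 -0.0011] rot [-0.07  0.04 -0.06]
```

```bash
python3 -m jog '[[[-0.01,-0.025,0,0,0,0,0.4],[-0.02,-0.05,0,0,0,0,0.4],[-0.026,-0.068,0,0,0,0,0.4],[-0.027,-0.073,0.01,0,0,0,0.4],[-0.027,-0.073,0.03,0,0,0,0.4],[-0.027,-0.073,0.055,0,0,0,0.4],[-0.027,-0.073,0.075,0,0,0,0.4],[-0.027,-0.073,0.09,0,0,0,0.4]]]' ; python3 go.py .457 .045 .1065 25.7
```

```text
time: 6.45
eef_pos: [0.4591, 0.0439, 0.1272]
ee_rot: [0.0, 0.975, 0.222, -0.001]
wrist_force: [0.4, 0.6, -3.6]
gripper_width: 0.0571
t 6.45 pos [0.4591 0.0439 0.1272] phi 25.66 tilt [-0.001  -0.0004] F [ 0.43  0.62 -3.55] w 0.0571 j6 1.07
shift [-0.0014 -0.0019  0.0207] rot [-0.    0.06 -0.04]
```

```bash
python3 -m jog '[[[-0.001,-0.001,0.008,0,0,0,0.4],[-0.001,-0.001,0.014,0,0,0,0.4],[-0.001,-0.001,0.018,0,0,0,0.4],[-0.001,-0.001,0.02,0,0,0,0.4],[-0.001,-0.001,0.021,0,0,0,0.4],[-0.001,-0.001,0.021,0,0,0,0.4]]]' ; python3 go.py; python3 -m jog '[[[0,0,0.001,0,0,0,0.4],[0,0,0.001,0,0,0,0.4]]]' ; python3 go.py
```

```text
time: 7.05
eef_pos: [0.4581, 0.0445, 0.1082]
ee_rot: [0.0, 0.975, 0.222, 0.0]
wrist_force: [0.7, -0.2, -3.0]
gripper_width: 0.0567
t 7.05 pos [0.4581 0.0445 0.1082] phi 25.65 tilt [ 0.0009 -0.0002] F [ 0.68 -0.22 -3.  ] w 0.0567 j6 1.07
time: 7.25
eef_pos: [0.4579, 0.0446, 0.1071]
ee_rot: [0.0, 0.975, 0.222, 0.0]
wrist_force: [0.2, -0.3, -3.2]
gripper_width: 0.0571
t 7.25 pos [0.4579 0.0446 0.1071] phi 25.66 tilt [ 0.0006 -0.0001] F [ 0.16 -0.26 -3.15] w 0.0571 j6 1.07
```

```bash
python3 -m jog '[[[0,0,0.001,0,0,0,0.4],[0,0,0.001,0,0,0,0.4]]]' |grep -E "eef|force"; python3 -m jog '[[[0,0,0.001,0,0,0,0.4],[0,0,0.001,0,0,0,0.4]]]' |grep -E "eef|force"
```

```text
eef_pos: [0.4578, 0.0446, 0.1059]
wrist_force: [0.3, -0.3, -3.1]
eef_pos: [0.4579, 0.0446, 0.1048]
wrist_force: [0.8, 0.1, -2.8]
```

```bash
for i in 1; do python3 -m jog '[[[0,0,0.001,0,0,0,0.4],[0,0,0.001,0,0,0,0.4]]]' |grep -E "eef|force"; done; python3 -m jog '[[[0,0,0.001,0,0,0,0.4],[0,0,0.001,0,0,0,0.4]]]' |grep -E "eef|force"
```

```text
eef_pos: [0.4578, 0.0446, 0.1048]
wrist_force: [-2.2, 1.0, 6.9]
eef_pos: [0.4578, 0.0446, 0.1047]
wrist_force: [-4.4, 0.6, 16.7]
```

Touchdown was at TCP z = 0.1048 m, as predicted. Backing off the preload, then opening.

```bash
python3 -m jog '[[[0,0,-0.001,0,0,0,0.4],[0,0,-0.0015,0,0,0,0.4],[0,0,-0.0015,0,0,0,0.68],[0,0,-0.0015,0,0,0,0.72],[0,0,-0.0015,0,0,0,0.8],[0,0,-0.0015,0,0,0,0.9],[0,0,-0.0015,0,0,0,1],[0,0,-0.0015,0,0,0,1]]]' ; python3 go.py; python3 -m jog '[[[0,0,-0.005,0,0,0,1],[0,0,-0.02,0,0,0,1],[0,0,-0.05,0,0,0,1],[0,0,-0.09,0,0,0,1],[0,0,-0.115,0,0,0,1],[0,0,-0.115,0,0,0,1]]]'; python3 go.py .4668 -.2729 .22 45.5
```

```text
time: 8.85
eef_pos: [0.4579, 0.0446, 0.1043]
ee_rot: [0.0, 0.975, 0.222, -0.0]
wrist_force: [0.0, 0.4, 0.5]
gripper_width: 0.0856
t 8.85 pos [0.4579 0.0446 0.1043] phi 25.66 tilt [ 0.     -0.0001] F [0.03 0.36 0.46] w 0.0856 j6 1.07
time: 9.45
eef_pos: [0.4601, 0.0445, 0.2233]
ee_rot: [0.001, 0.975, 0.222, 0.004]
wrist_force: [0.6, 0.8, -0.5]
gripper_width: 0.0851
t 9.45 pos [0.4601 0.0445 0.2233] phi 25.67 tilt [ 0.009  -0.0006] F [ 0.56  0.75 -0.49] w 0.0851 j6 1.07
shift [-0.1314  0.289   0.0036] rot [  0.33  -0.4  -19.84]
```

```bash
python3 -m jog '[[[-0.015,0.033,0,0,0,-3,1],[-0.035,0.078,0,0,0,-6,1],[-0.055,0.12,0,0,0,-10,1],[-0.075,0.165,0,0,0,-13,1],[-0.095,0.21,0,0,0,-16,1],[-0.115,0.252,0,0,0,-19,1],[-0.128,0.282,0.002,0,0,-19.8,1],[-0.131,0.289,0.003,0,0,-19.8,1]]]' ; python3 go.py .4668 -.2729 .111 45.5;  python3 - <<'E'
from h import *
for n in('top','scene'):
    p=shot(n,n+'3')
    cv2.imwrite('pics/%s3c.png'%n,cv2.resize(p['image'][120:280,150:400,::-1],(800,512)))
E
```

```text
time: 10.25
eef_pos: [0.4646, -0.2762, 0.2153]
ee_rot: [0.0, 0.923, 0.385, -0.0]
wrist_force: [0.0, 1.1, 0.1]
gripper_width: 0.0852
t 10.25 pos [ 0.4646 -0.2762  0.2153] phi 45.26 tilt [-0.0006 -0.001 ] F [0.02 1.06 0.1 ] w 0.0852 j6 0.12
shift [ 0.004  -0.0008  0.1043] rot [ 0.01  0.06 -0.24]
```

View pics/scene3c.png

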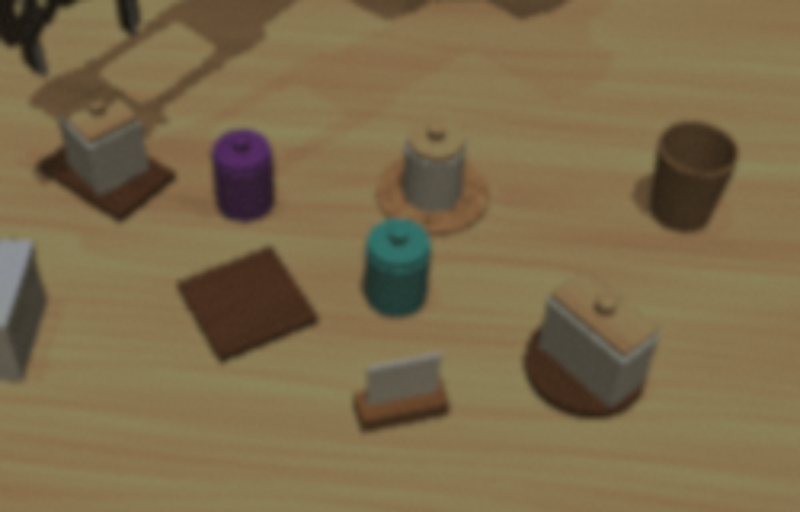

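View pics/top3c.png

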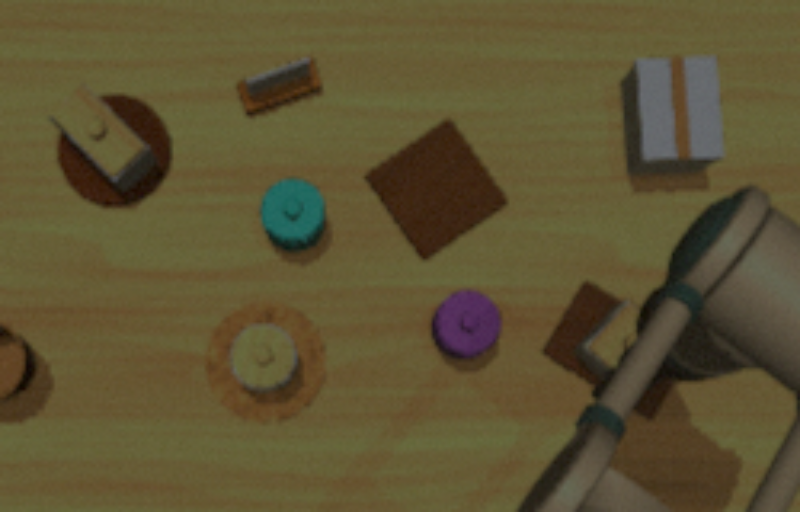

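The round jar stands upright on the mat at (265,355) in the top crop, and the square board at (437,188) is bare. Next I descend on the square jar and refit the bare board.

```bash
python3 -m jog '[[[0.004,-0.001,0.015,0,0,0,1],[0.004,-0.001,0.04,0,0,0,1],[0.004,-0.001,0.065,0,0,0,1],[0.004,-0.001,0.085,0,0,0,1],[0.004,-0.001,0.097,0,0,0,1],[0.004,-0.001,0.103,0,0,0,1],[0.004,-0.001,0.104,0,0,0,1],[0.004,-0.001,0.104,0,0,0,1]]]' 30; python3 go.py .4668 -.2729 .111 45.5
python3 - <<'E'
from fit import *
ps=[pickle.load(open('pics/%s3.pkl'%n,'rb')) for n in('top','scene')]
for q in (ps,ps[:1],ps[1:]): print(fit(q,[('sb',.6158,-.1113,.602,0)])[0].round(4))
E
```

```text
time: 11.15
eef_pos: [0.4674, -0.269, 0.113]
ee_rot: [0.0, 0.922, 0.387, 0.0]
wrist_force: [0.3, 0.0, -0.3]
gripper_width: 0.0857
t 11.15 pos [ 0.4674 -0.269   0.113 ] phi 45.48 tilt [ 0.0009 -0.0007] F [ 0.25  0.04 -0.34] w 0.0857 j6 0.13
shift [-0.0032  0.0023  0.002 ] rot [ 0.06 -0.01 -0.02]
[[ 0.6166 -0.1112  0.5946]]
[[ 0.6158 -0.1119  0.6   ]]
[[ 0.6182 -0.1102  0.6035]]
```

```bash
python3 -m jog '[[[-0.003,0.002,0.002,0,0,0,1],[-0.003,0.002,0.002,0,0,0,1],[-0.003,0.002,0.002,0,0,0,0.8],[-0.003,0.002,0.002,0,0,0,0.7],[-0.003,0.002,0.002,0,0,0,0.55],[-0.003,0.002,0.002,0,0,0,0.4],[-0.003,0.002,0.002,0,0,0,0.4],[-0.003,0.002,0.002,0,0,0,0.4]]]' 30; python3 -m jog '[[[0,0,0,0,0,0,0.4],[0,0,-0.003,0,0,0,0.4],[0,0,-0.01,0,0,0,0.4],[0,0,-0.02,0,0,0,0.4],[0,0,-0.03,0,0,0,0.4],[0,0,-0.03,0,0,0,0.4]]]' 40; python3 go.py .6165 -.1113 .22 34.3
```

```text
time: 11.95
eef_pos: [0.4665, -0.2729, 0.1108]
ee_rot: [0.0, 0.922, 0.386, 0.0]
wrist_force: [-0.7, -1.1, 5.6]
gripper_width: 0.058
time: 12.55
eef_pos: [0.4672, -0.2732, 0.1422]
ee_rot: [0.002, 0.922, 0.386, 0.001]
wrist_force: [0.4, 0.1, -2.9]
gripper_width: 0.0575
t 12.55 pos [ 0.4672 -0.2732  0.1422] phi 45.46 tilt [ 0.003  -0.0023] F [ 0.37  0.1  -2.88] w 0.0575 j6 0.12
shift [ 0.2202 -0.0069 -0.0777] rot [ 0.21 -0.05 11.16]
```

```bash
python3 -m jog '[[[0,0,-0.02,0,0,0,0.4],[0,0,-0.045,0,0,0,0.4],[0.005,0,-0.065,0,0,0,0.4],[0.02,0,-0.076,0,0,1,0.4],[0.045,-0.001,-0.078,0,0,2,0.4],[0.075,-0.002,-0.078,0,0,4,0.4],[0.105,-0.003,-0.078,0,0,6,0.4],[0.135,-0.004,-0.078,0,0,7,0.4]]]' >/dev/null;  python3 -m jog '[[[0.03,-0.004,0,0,0,1.5,0.4],[0.055,-0.004,0,0,0,3,0.4],[0.075,-0.004,0,0,0,4,0.4],[0.08,-0.004,0,0,0,4,0.4],[0.08,-0.004,0,0,0,4,0.4],[0.08,-0.004,0,0,0,4,0.4]]]' >/dev/null; python3 go.py .6165 -.1113 .117 34.3
```

```text
t 13.95 pos [ 0.6174 -0.1212  0.2181] phi 34.46 tilt [-0.0015 -0.0004] F [-1.15  0.77 -2.83] w 0.0574 j6 0.67
shift [ 0.005  -0.0086  0.1011] rot [-0.03  0.09  0.16]
```

```bash
python3 -m jog '[[[0.005,-0.008,0,0,0,0,0.4],[0.005,-0.009,0.01,0,0,0,0.4],[0.005,-0.009,0.03,0,0,0,0.4],[0.005,-0.009,0.055,0,0,0,0.4],[0.005,-0.009,0.075,0,0,0,0.4],[0.005,-0.009,0.09,0,0,0,0.4],[0.005,-0.009,0.098,0,0,0,0.4],[0.005,-0.009,0.1,0,0,0,0.4]]]' >/dev/null;  python3 -m jog '[[[0,0,0,0,0,0,0.4],[0,0,0,0,0,0,0.4]]]' >/dev/null; python3 go.py .6165 -.1113 .1125 34.3
```

```text
t 14.95 pos [ 0.6179 -0.1107  0.1193] phi 34.45 tilt [ 0.0018 -0.0006] F [ 0.52 -0.54 -2.36] w 0.0577 j6 0.68
shift [-0.0015 -0.0003  0.0068] rot [ 0.09 -0.07  0.15]
```

```bash
python3 -m jog '[[[-0.001,0,0.003,0,0,0,0.4],[-0.001,0,0.005,0,0,0,0.4],[-0.001,0,0.006,0,0,0,0.4],[-0.001,0,0.007,0,0,0,0.4],[-0.001,0,0.007,0,0,0,0.4]]]' | grep -E "eef|force"; python3 -m jog '[[[0,0,0.001,0,0,0,0.4],[0,0,0.001,0,0,0,0.4]]]' |grep -E "eef|force"; python3 -m jog '[[[0,0,0.001,0,0,0,0.4],[0,0,0.001,0,0,0,0.4]]]' |grep -E "eef|force"
```

```text
eef_pos: [0.6164, -0.111, 0.1113]
wrist_force: [0.5, -0.7, -3.5]
eef_pos: [0.6166, -0.111, 0.1109]
wrist_force: [-1.1, -0.2, 1.2]
eef_pos: [0.6166, -0.111, 0.1109]
wrist_force: [-2.6, 0.9, 5.8]
```

Contact. Releasing with a 1 mm back-off, then rising and heading for the oblong jar.

```bash
python3 -m jog '[[[0,0,-0.001,0,0,0,0.4],[0,0,-0.001,0,0,0,0.68],[0,0,-0.001,0,0,0,0.72],[0,0,-0.001,0,0,0,0.8],[0,0,-0.001,0,0,0,0.9],[0,0,-0.001,0,0,0,1],[0,0,-0.001,0,0,0,1]]]' ; python3 -m jog '[[[0,0,-0.005,0,0,0,1],[0,0,-0.02,0,0,0,1],[0,0,-0.05,0,0,0,1],[0,0,-0.09,0,0,0,1],[0,0,-0.11,0,0,0,1],[0,0,-0.11,0,0,0,1]]]'>/dev/null; python3 go.py .656 .1905 .22 45.3
```

```text
time: 16.55
eef_pos: [0.6165, -0.1111, 0.1103]
ee_rot: [0.0, 0.955, 0.296, 0.0]
wrist_force: [-0.3, 0.6, 0.5]
gripper_width: 0.0857
t 17.15 pos [ 0.6184 -0.1115  0.2247] phi 34.46 tilt [ 0.0081 -0.0025] F [0.57 0.12 0.14] w 0.0853 j6 0.68
shift [ 0.2019 -0.2278  0.0043] rot [  0.41  -0.26 -10.84]
```

```bash
python3 -m jog '[[[0.025,-0.028,0,0,0,-2,1],[0.055,-0.062,0,0,0,-4,1],[0.085,-0.096,0,0,0,-6,1],[0.115,-0.13,0,0,0,-8,1],[0.145,-0.164,0,0,0,-10,1],[0.175,-0.197,0,0,0,-10.8,1],[0.195,-0.22,0,0,0,-10.8,1],[0.202,-0.228,0,0,0,-10.8,1]]]'>/dev/null ; python3 -m jog '[[[0,0,0,0,0,0,1],[0,0,0,0,0,0,1]]]' >/dev/null; python3 go.py .656 .1905 .111 45.3;  python3 - <<'E'
from h import *
for n in('top','scene'):
    p=shot(n,n+'4')
    cv2.imwrite('pics/%s4c.png'%n,cv2.resize(p['image'][120:280,150:400,::-1],(800,512)))
E
```

```text
t 18.15 pos [0.6537 0.1902 0.2195] phi 45.25 tilt [-0.0016 -0.0015] F [ 0.4  -0.22 -0.47] w 0.0854 j6 0.96
shift [0.0021 0.0014 0.1085] rot [-0.    0.13 -0.05]
```

View pics/scene4c.png

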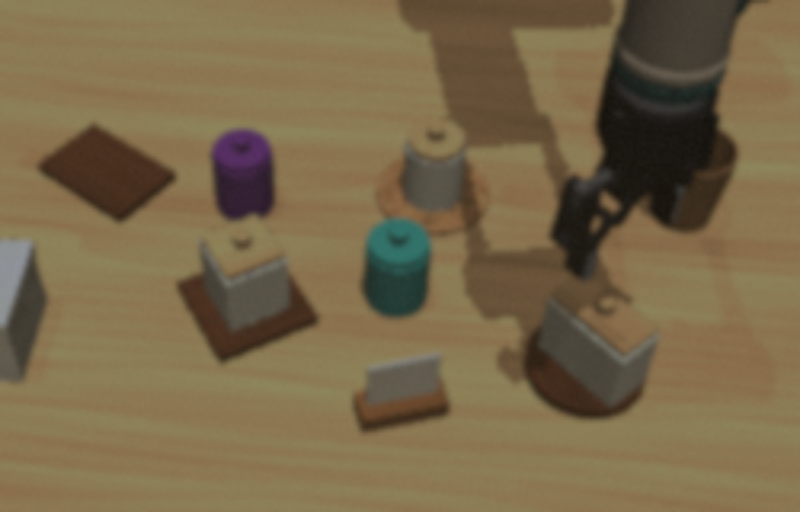

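View pics/top4c.png

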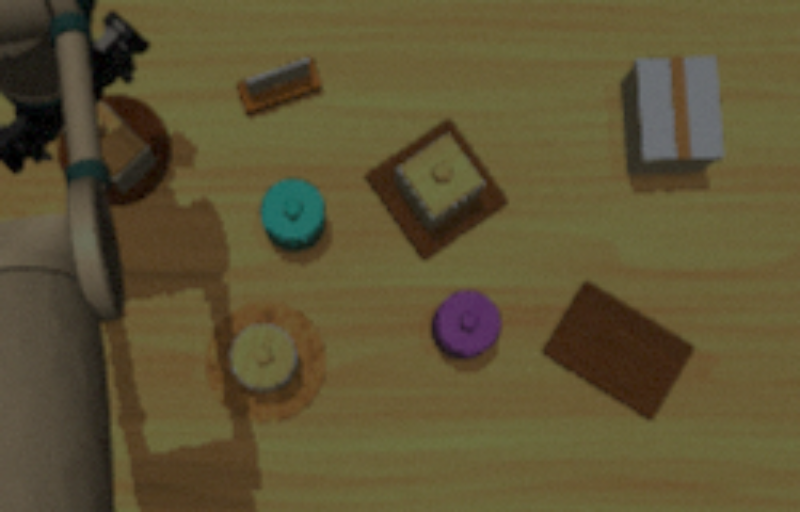

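The square jar stands aligned on the square board at (440,180), and the oblong board at (617,350) is bare. Refitting both.

Run:
```python
from fit import *
ps=[pickle.load(open('pics/%s4.pkl'%n,'rb')) for n in('top','scene')]
for q in (ps,ps[:1],ps[1:]):
    print('ob',fit(q,[('ob',.4679,-.2741,1.003,0)])[0].round(4).tolist())
    print('sb+sj',fit(q,[('sb',.6166,-.1112,.6,0),('sj',.6166,-.1112,.6,.012)])[0].round(4).tolist())
```

```text
ob [[0.4678, -0.2755, 1.0064]]
sb+sj [[0.6159, -0.1115, 0.6017], [0.6154, -0.111, 0.6078]]
ob [[0.4672, -0.2758, 1.0095]]
sb+sj [[0.6158, -0.1119, 0.6003], [0.6159, -0.1108, 0.6072]]
ob [[0.4698, -0.2745, 1.0067]]
sb+sj [[0.6177, -0.1102, 0.6027], [0.615, -0.1109, 0.5934]]
```

```bash
python3 -m jog '[[[0.002,0.001,0.015,0,0,0,1],[0.002,0.001,0.04,0,0,0,1],[0.002,0.001,0.065,0,0,0,1],[0.002,0.001,0.085,0,0,0,1],[0.002,0.001,0.1,0,0,0,1],[0.002,0.001,0.107,0,0,0,1],[0.002,0.001,0.108,0,0,0,1],[0.002,0.001,0.108,0,0,0,1]]]' 30; python3 -m jog '[[[0,0,0,0,0,0,1],[0,0,0,0,0,0,1]]]' >/dev/null;python3 go.py .656 .1905 .111 45.3
```

```text
time: 19.05
eef_pos: [0.6567, 0.1919, 0.1129]
ee_rot: [0.0, 0.923, 0.385, 0.001]
wrist_force: [-1.4, -0.3, 0.5]
gripper_width: 0.0854
t 19.25 pos [0.6567 0.1921 0.1135] phi 45.26 tilt [0.0021 0.0003] F [ 0.48 -0.71 -0.24] w 0.0852 j6 0.96
shift [-0.0017  0.0006  0.0025] rot [ 0.07 -0.1  -0.04]
```

```bash
python3 -m jog '[[[-0.001,0,0.002,0,0,0,1],[-0.001,0,0.002,0,0,0,0.8],[-0.001,0,0.002,0,0,0,0.65],[-0.001,0,0.002,0,0,0,0.5],[-0.001,0,0.002,0,0,0,0.4],[-0.001,0,0.002,0,0,0,0.3],[-0.001,0,0.002,0,0,0,0.3],[-0.001,0,0.002,0,0,0,0.3]]]' 30; python3 -m jog '[[[0,0,0,0,0,0,0.3],[0,0,0,0,0,0,0.3]]]' 40; python3 -m jog '[[[0,0,-0.003,0,0,0,0.3],[0,0,-0.01,0,0,0,0.3],[0,0,-0.02,0,0,0,0.3],[0,0,-0.03,0,0,0,0.3],[0,0,-0.03,0,0,0,0.3]]]'; python3 go.py .468 -.2755 .22 57.7
```

```text
time: 20.05
eef_pos: [0.6557, 0.1912, 0.1105]
ee_rot: [0.0, 0.923, 0.385, 0.0]
wrist_force: [0.6, -0.8, 1.7]
gripper_width: 0.0436
time: 20.25
eef_pos: [0.6557, 0.1912, 0.1105]
ee_rot: [0.0, 0.923, 0.385, 0.0]
wrist_force: [0.6, 0.4, 1.2]
gripper_width: 0.0439
time: 20.75
eef_pos: [0.6566, 0.1915, 0.1427]
ee_rot: [0.0, 0.923, 0.385, 0.002]
wrist_force: [-0.3, 0.3, -2.3]
gripper_width: 0.0434
t 20.75 pos [0.6566 0.1915 0.1427] phi 45.26 tilt [0.0042 0.0007] F [-0.26  0.28 -2.35] w 0.0434 j6 0.96
shift [-0.4643  0.1949 -0.0784] rot [  0.16  -0.18 -12.44]
```

```bash
python3 -m jog '[[[0,0,-0.02,0,0,0,0.3],[0,0,-0.045,0,0,0,0.3],[0,0,-0.07,0,0,0,0.3],[-0.009,0.004,-0.085,0,0,0,0.3],[-0.027,0.012,-0.09,0,0,-1,0.3],[-0.054,0.023,-0.09,0,0,-2,0.3],[-0.085,0.036,-0.09,0,0,-3,0.3],[-0.12,0.05,-0.09,0,0,-4,0.3]]]'>/dev/null; python3 go.py .468 -.2755 .22 57.7
```

```text
t 21.55 pos [0.6055 0.0696 0.2301] phi 49.35 tilt [-0.0004 -0.0004] F [ 0.01 -1.   -2.94] w 0.0433 j6 0.71
shift [-0.3514  0.1205  0.0104] rot [-0.01  0.04 -8.35]
```

```bash
python3 -m jog '[[[-0.037,0.013,0,0,0,-1,0.3],[-0.075,0.026,0,0,0,-2,0.3],[-0.113,0.039,0,0,0,-3,0.3],[-0.151,0.052,0,0,0,-4,0.3],[-0.189,0.065,0,0,0,-5,0.3],[-0.227,0.078,0,0,0,-6,0.3],[-0.265,0.091,0,0,0,-7,0.3],[-0.297,0.102,0,0,0,-8,0.3]]]'>/dev/null; python3 -m jog '[[[-0.022,0.004,0,0,0,0,0.3],[-0.034,0.007,0,0,0,0,0.3],[-0.04,0.008,0,0,0,0,0.3],[-0.04,0.008,0,0,0,0,0.3],[-0.04,0.008,0,0,0,0,0.3]]]'>/dev/null; python3 go.py .468 -.2755 .116 57.7
```

```text
t 22.85 pos [ 0.4752 -0.2578  0.2303] phi 57.29 tilt [0.     0.0008] F [ 0.14 -0.55 -2.32] w 0.0434 j6 -0.06
shift [-0.0189  0.0035  0.1143] rot [-0.02 -0.04 -0.41]
```

```bash
python3 -m jog '[[[-0.012,0.003,0,0,0,-0.4,0.3],[-0.019,0.0035,0.01,0,0,-0.4,0.3],[-0.019,0.0035,0.035,0,0,-0.4,0.3],[-0.019,0.0035,0.06,0,0,-0.4,0.3],[-0.019,0.0035,0.085,0,0,-0.4,0.3],[-0.019,0.0035,0.1,0,0,-0.4,0.3],[-0.019,0.0035,0.107,0,0,-0.4,0.3],[-0.019,0.0035,0.11,0,0,-0.4,0.3]]]'>/dev/null; python3 -m jog '[[[0,0,0,0,0,0,0.3],[0,0,0,0,0,0,0.3]]]' >/dev/null; python3 go.py .468 -.2755 .1115 57.7
```

```text
t 23.85 pos [ 0.4682 -0.277   0.1212] phi 57.66 tilt [ 0.0014 -0.0012] F [-0.64  0.27 -2.71] w 0.0436 j6 -0.10
shift [ 0.0012 -0.001   0.0097] rot [ 0.1   0.01 -0.04]
```

```bash
python3 -m jog '[[[0.001,-0.001,0.003,0,0,0,0.3],[0.001,-0.001,0.006,0,0,0,0.3],[0.001,-0.001,0.008,0,0,0,0.3],[0.001,-0.001,0.009,0,0,0,0.3],[0.001,-0.001,0.0095,0,0,0,0.3],[0.001,-0.001,0.0095,0,0,0,0.3]]]' | grep -E "eef|force"; python3 -m jog '[[[0,0,0.001,0,0,0,0.3],[0,0,0.001,0,0,0,0.3]]]' |grep -E "eef|force"; python3 -m jog '[[[0,0,0.0005,0,0,0,0.3],[0,0,0.0005,0,0,0,0.3]]]' |grep -E "eef|force"
```

```text
eef_pos: [0.4674, -0.2752, 0.1108]
wrist_force: [0.4, 0.2, -2.7]
eef_pos: [0.4675, -0.2753, 0.1105]
wrist_force: [-0.8, 1.3, 3.1]
eef_pos: [0.4675, -0.2753, 0.1105]
wrist_force: [-1.5, 1.7, 6.9]
```

```bash
python3 -m jog '[[[0,0,-0.001,0,0,0,0.3],[0,0,-0.001,0,0,0,0.52],[0,0,-0.001,0,0,0,0.56],[0,0,-0.001,0,0,0,0.65],[0,0,-0.001,0,0,0,0.8],[0,0,-0.001,0,0,0,1],[0,0,-0.001,0,0,0,1],[0,0,-0.001,0,0,0,1]]]' ; python3 -m jog '[[[0,0,-0.005,0,0,0,1],[0,0,-0.02,0,0,0,1],[0,0,-0.05,0,0,0,1],[0,0,-0.09,0,0,0,1],[0,0,-0.11,0,0,0,1],[0,0,-0.11,0,0,0,1]]]'>/dev/null; python3 go.py .458 .0446 .22 40
```

```text
time: 25.65
eef_pos: [0.4674, -0.2753, 0.1104]
ee_rot: [0.0, 0.876, 0.482, -0.0]
wrist_force: [0.1, -0.1, 0.3]
gripper_width: 0.0856
t 26.25 pos [ 0.4689 -0.2763  0.2242] phi 57.66 tilt [ 0.0064 -0.005 ] F [ 0.58 -0.83 -0.58] w 0.0855 j6 -0.10
shift [ 0.2653 -0.1809  0.0025] rot [ 0.46 -0.03 17.66]
```

```bash
python3 -m jog '[[[0.027,-0.018,0,0,0,2,1],[0.06,-0.041,0,0,0,4,1],[0.098,-0.067,0,0,0,7,1],[0.136,-0.093,0,0,0,10,1],[0.174,-0.119,0,0,0,13,1],[0.212,-0.145,0,0,0,16,1],[0.25,-0.17,0,0,0,17.7,1],[0.265,-0.181,0,0,0,17.7,1]]]'>/dev/null; python3 -m jog '[[[0,0,0,0,0,0,1],[0,0,0,0,0,0,1]]]' >/dev/null; python3 go.py .458 .0446 .104 40;  python3 - <<'E'
from h import *
for n in('top','scene'):
    p=shot(n,n+'5')
    cv2.imwrite('pics/%s5c.png'%n,cv2.resize(p['image'][120:280,150:400,::-1],(800,512)))
from fit import *
ps=[pickle.load(open('pics/%s5.pkl'%n,'rb')) for n in('top','scene')]
for q in (ps,ps[:1],ps[1:]):
    print('rb',fit(q,[('rb',.6526,.1865,0,0)])[0].round(4).tolist())
    print('ob+oj',fit(q,[('ob',.4680,-.2755,1.007,0),('oj',.468,-.2755,1.007,.012)])[0].round(4).tolist())
E
```

```text
t 27.25 pos [0.4558 0.0455 0.2197] phi 40.04 tilt [-0.0014 -0.0007] F [ 0.39 -0.47 -0.35] w 0.0858 j6 0.82
shift [0.0013 0.0021 0.1157] rot [-0.02  0.09  0.04]
rb [[0.6527, 0.1865, 0.029]]
ob+oj [[0.4672, -0.2755, 1.0098], [0.4674, -0.275, 1.0033]]
rb [[0.6526, 0.1856, 0.0383]]
ob+oj [[0.467, -0.2757, 1.0096], [0.4673, -0.275, 1.0115]]
rb [[0.6531, 0.1869, 0.0141]]
ob+oj [[0.4702, -0.274, 1.0032], [0.4678, -0.2747, 0.9763]]
```

View pics/top5c.png

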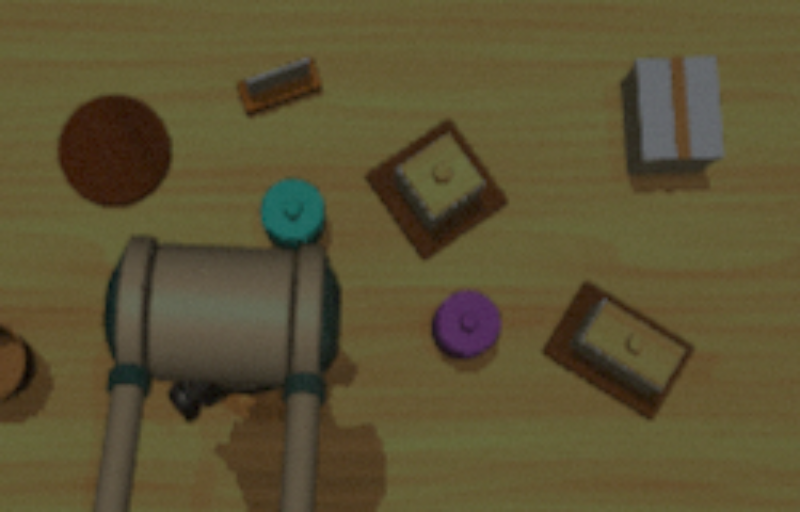

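View pics/scene5c.png

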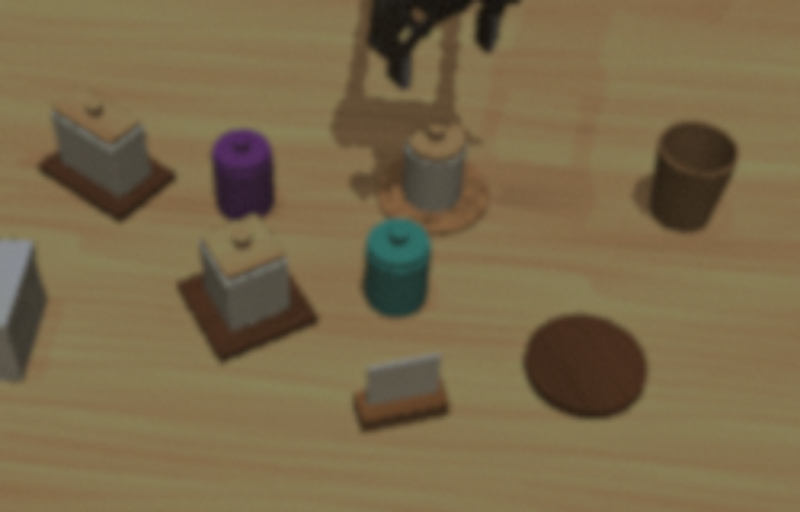

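The oblong jar is centred and aligned on its board at (633,345), within about 1 mm by fit. The round board at (115,150) is bare at (0.653, 0.1863). Now the round jar.

```bash
python3 -m jog '[[[0.001,0.002,0.015,0,0,0,1],[0.001,0.002,0.04,0,0,0,1],[0.001,0.002,0.065,0,0,0,1],[0.001,0.002,0.09,0,0,0,1],[0.001,0.002,0.105,0,0,0,1],[0.001,0.002,0.113,0,0,0,1],[0.001,0.002,0.115,0,0,0,1],[0.001,0.002,0.115,0,0,0,1]]]' 30 >/dev/null; python3 -m jog '[[[0,0,0,0,0,0,1],[0,0,0,0,0,0,1]]]' >/dev/null;python3 go.py .458 .0446 .104 40
```

```text
t 28.35 pos [0.4588 0.0445 0.1061] phi 39.95 tilt [ 0.0018 -0.0002] F [-1.01 -0.61 -0.15] w 0.0854 j6 0.82
shift [-0.0006 -0.0006  0.0021] rot [ 0.08 -0.07 -0.05]
```

```bash
python3 -m jog '[[[-0.0005,-0.0005,0.002,0,0,0,1],[-0.0005,-0.0005,0.002,0,0,0,0.8],[-0.0005,-0.0005,0.002,0,0,0,0.7],[-0.0005,-0.0005,0.002,0,0,0,0.55],[-0.0005,-0.0005,0.002,0,0,0,0.4],[-0.0005,-0.0005,0.002,0,0,0,0.4],[-0.0005,-0.0005,0.002,0,0,0,0.4],[-0.0005,-0.0005,0.002,0,0,0,0.4]]]' 30;  python3 -m jog '[[[0,0,0,0,0,0,0.4],[0,0,-0.003,0,0,0,0.4],[0,0,-0.01,0,0,0,0.4],[0,0,-0.02,0,0,0,0.4],[0,0,-0.03,0,0,0,0.4],[0,0,-0.03,0,0,0,0.4]]]' 40; python3 go.py .653 .1863 .22 40
```

```text
time: 29.15
eef_pos: [0.4577, 0.0446, 0.1036]
ee_rot: [0.0, 0.94, 0.342, 0.0]
wrist_force: [-0.7, -0.7, 5.1]
gripper_width: 0.0574
time: 29.75
eef_pos: [0.4587, 0.0446, 0.135]
ee_rot: [0.001, 0.94, 0.342, 0.002]
wrist_force: [0.8, -0.1, -3.4]
gripper_width: 0.0572
t 29.75 pos [0.4587 0.0446 0.135 ] phi 39.96 tilt [ 0.0037 -0.0003] F [ 0.83 -0.14 -3.39] w 0.0572 j6 0.82
shift [ 0.2401  0.0164 -0.0843] rot [ 0.15 -0.15 -0.04]
```

```bash
python3 -m jog '[[[0,0,-0.02,0,0,0,0.4],[0,0,-0.045,0,0,0,0.4],[0.002,0,-0.07,0,0,0,0.4],[0.012,0.001,-0.083,0,0,0,0.4],[0.035,0.002,-0.086,0,0,0,0.4],[0.065,0.004,-0.086,0,0,0,0.4],[0.1,0.007,-0.086,0,0,0,0.4],[0.135,0.009,-0.086,0,0,0,0.4]]]' >/dev/null;  python3 -m jog '[[[0.035,0.002,0,0,0,0,0.4],[0.065,0.005,0,0,0,0,0.4],[0.09,0.006,0,0,0,0,0.4],[0.102,0.007,0,0,0,0,0.4],[0.105,0.007,0,0,0,0,0.4],[0.105,0.007,0,0,0,0,0.4],[0.105,0.007,0,0,0,0,0.4]]]' >/dev/null; python3 go.py .653 .1863 .117 40
```

```text
t 31.25 pos [0.6507 0.1857 0.2193] phi 39.94 tilt [-0.0017 -0.0008] F [-0.53  0.26 -2.78] w 0.0571 j6 1.05
shift [0.0023 0.0011 0.1023] rot [-0.03  0.1  -0.06]
```

```bash
python3 -m jog '[[[0.001,0,0.01,0,0,0,0.4],[0.001,0,0.03,0,0,0,0.4],[0.001,0,0.055,0,0,0,0.4],[0.001,0,0.075,0,0,0,0.4],[0.001,0,0.09,0,0,0,0.4],[0.001,0,0.097,0,0,0,0.4],[0.001,0,0.1,0,0,0,0.4],[0.001,0,0.1,0,0,0,0.4]]]' >/dev/null;  python3 -m jog '[[[0,0,0,0,0,0,0.4],[0,0,0,0,0,0,0.4]]]' >/dev/null; python3 go.py .653 .1863 .1115 40
```

```text
t 32.25 pos [0.6531 0.1872 0.1204] phi 39.96 tilt [0.002  0.0002] F [-0.03  0.62 -2.89] w 0.0571 j6 1.05
shift [-0.0007  0.0006  0.0089] rot [ 0.06 -0.09 -0.04]
```

```bash
python3 -m jog '[[[0,0.0005,0.003,0,0,0,0.4],[0,0.0005,0.006,0,0,0,0.4],[0,0.0005,0.008,0,0,0,0.4],[0,0.0005,0.009,0,0,0,0.4],[0,0.0005,0.009,0,0,0,0.4]]]' | grep -E "eef|force"; python3 -m jog '[[[0,0,0.001,0,0,0,0.4],[0,0,0.001,0,0,0,0.4]]]' |grep -E "eef|force"; python3 -m jog '[[[0,0,0.0005,0,0,0,0.4],[0,0,0.0005,0,0,0,0.4]]]' |grep -E "eef|force"
```

```text
eef_pos: [0.6528, 0.1868, 0.1108]
wrist_force: [-1.6, -0.1, 1.8]
eef_pos: [0.6528, 0.1867, 0.1108]
wrist_force: [-3.6, -0.5, 6.2]
eef_pos: [0.6527, 0.1867, 0.1108]
wrist_force: [-3.9, -0.7, 8.4]
```

```bash
python3 -m jog '[[[0,0,-0.001,0,0,0,0.4],[0,0,-0.001,0,0,0,0.68],[0,0,-0.001,0,0,0,0.72],[0,0,-0.001,0,0,0,0.8],[0,0,-0.001,0,0,0,0.9],[0,0,-0.001,0,0,0,1],[0,0,-0.001,0,0,0,1],[0,0,-0.001,0,0,0,1]]]' ; python3 -m jog '[[[0,0,-0.005,0,0,0,1],[0,0,-0.02,0,0,0,1],[0,0,-0.05,0,0,0,1],[0,0,-0.09,0,0,0,1],[0,0,-0.12,0,0,0,1],[0,0,-0.12,0,0,0,1]]]'>/dev/null; python3 go.py .4 .4 .3 40
```

```text
time: 33.95
eef_pos: [0.653, 0.1868, 0.1098]
ee_rot: [0.0, 0.94, 0.342, 0.0]
wrist_force: [-0.1, -0.3, -0.8]
gripper_width: 0.0856
t 34.55 pos [0.6556 0.1873 0.2373] phi 39.96 tilt [0.0125 0.0022] F [ 0.02 -0.72  0.26] w 0.0853 j6 1.05
shift [-0.0586 -0.3267 -0.0654] rot [ 0.37 -0.63 -0.04]
```

```bash
python3 -m jog '[[[-0.005,-0.03,-0.02,0,0,0,1],[-0.013,-0.07,-0.04,0,0,0,1],[-0.02,-0.11,-0.06,0,0,0,1],[-0.028,-0.155,-0.065,0,0,0,1],[-0.036,-0.2,-0.065,0,0,0,1],[-0.045,-0.25,-0.065,0,0,0,1],[-0.055,-0.3,-0.065,0,0,0,1],[-0.058,-0.32,-0.065,0,0,0,1]]]'>/dev/null; python3 -m jog '[[[0,0,0,0,0,0,1],[0,0,0,0,0,0,1],[0,0,0,0,0,0,1]]]'
python3 - <<'E'
from fit import *
for n in('top','scene'):
    p=shot(n,n+'6')
    cv2.imwrite('pics/%s6c.png'%n,cv2.resize(p['image'][120:280,150:400,::-1],(800,512)))
ps=[pickle.load(open('pics/%s6.pkl'%n,'rb')) for n in('top','scene')]
for q in (ps,ps[:1],ps[1:]):
    print('rb+rj',fit(q,[('rb',.6526,.1865,0,0),('rj',.653,.187,0,.012)])[0].round(4).tolist())
# bystander check vs first pictures
for n in('top','scene'):
    a=pickle.load(open('pics/%s1.pkl'%n,'rb'))
    for q in ['carton_centre','cup_centre','card_stand_centre']:
        pp=manip.get_image(n);r=manip.trace(pp,q);print(n,q,[(round(d['conf'],2),np.round(d['centre'],1).tolist()) for d in r[:2]])
E
```

```text
time: 35.65
eef_pos: [0.4038, 0.3942, 0.2949]
ee_rot: [0.0, 0.94, 0.341, 0.0]
wrist_force: [-0.1, -0.2, -0.2]
gripper_width: 0.0854
rb+rj [[0.6527, 0.1865, 0.0312], [0.6535, 0.188, -0.0527]]
rb+rj [[0.6519, 0.1854, 0.075], [0.6537, 0.1871, 0.0052]]
rb+rj [[0.6526, 0.1868, 0.0554], [0.6511, 0.1891, -0.0582]]
top carton_centre [(0.83, [158.0, 358.8])]
top cup_centre [(0.8, [230.2, 146.9])]
top card_stand_centre [(0.76, [144.1, 235.5])]
scene carton_centre [(0.92, [217.9, 142.6])]
scene cup_centre [(0.8, [172.4, 365.3]), (0.64, [222.4, 225.4])]
scene card_stand_centre [(0.85, [240.2, 273.4])]
```

View pics/top6c.png

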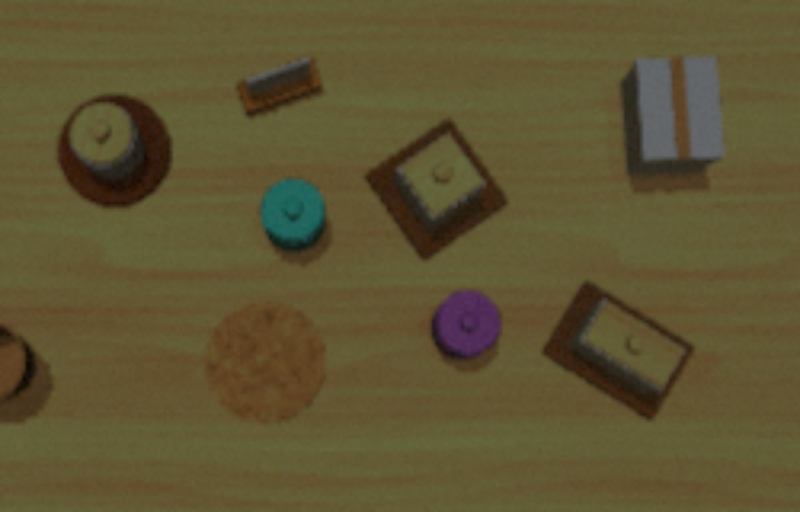

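View pics/scene6c.png

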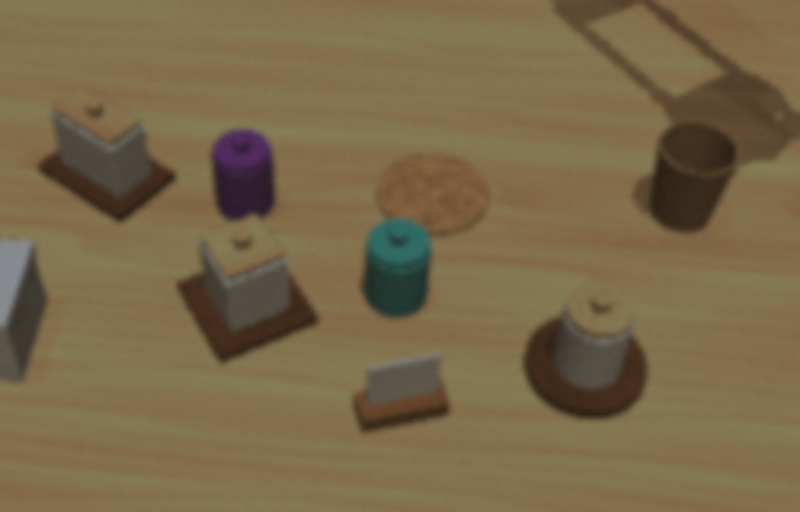

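The round jar stands upright at (105,140) on the round board, within about 2 mm of its centre. The mat at (267,360) is empty, and the bystanders and look-alikes are at the same pixels as before. Handing in.

```bash
python3 -c "
from rig import manip
print(manip.close_job())"
```

```text
the job is handed in; nothing more can be done
None
```

All three jars now stand upright on their own boards, the mat is empty, and the gripper is open and clear of everything. I handed the job in at about 36 s.

I moved the round jar to the mat, then the square jar to the square board, the oblong jar to the oblong board, and the round jar from the mat to the round board. I lowered each one in small steps near the surface until the wrist force showed contact. The highest contact force I read was about 17 N at the mat, and under 10 N on the boards.

**Placement:** fits over both views put the square and oblong jars within about 1 mm of their board centres and within 0.5° of the board directions. The round jar is about 2 mm off centre.

**Bystanders:** the carton, cup, card stand and both look-alikes appear where they were in the last pictures. The network's centres for the carton, cup and card stand shifted by 1–3 px in the top view, which I took as its own scatter.

**Disagreement:** the two single-camera fits differed by up to about 3 mm, roughly the calibration error. No check failed.

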